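# Load a fallen glass beaker into the ultrasonic cleaner

### The job

The thin amber glass beaker has been knocked over on the blue mat and has to be cleaned: lift the white hood off the ultrasonic cleaner and lay it flat on the mat, stand the beaker upright, mouth up, on the floor of the steel tank, put the hood back on so that it sits fully down, then press the green start button all the way. The glass cracks if the two fingers together press on it with more than 80 N (40 N a side) or if it strikes or is pressed against anything with more than 40 N, so grip it lightly and set it down softly, never letting it drop more than about a centimetre. Leave the small pot, the regulator and the yellow multitool where they are.

Things in the scene. Friction and masses are not known exactly. Their poses are not given: they have to be found in the camera images.
- beaker: Thin straight-sided amber glass beaker, open at the mouth, with a white paper band: outside diameter 56 mm, 85 mm tall, wall 3 mm, 90 to 170 g. It starts lying on its side on the mat, its mouth pointing roughly away from the robot. Origin: centre of its base's underside; its z axis runs along its axis from base to mouth (level at the start, pointing up when it stands).
- hood: White plastic hood (upside-down shallow pan) over the cleaner's tank: 158 mm (x) by 198 mm (y), 50 mm high, walls 4 mm, 280 g. Black ridge handle in the middle of its top, 18 mm wide (x), 90 mm long (y), from 50 to 85 mm above the origin. Origin: centre of the open underside; z up. Starts on the deck; fits either way round, with 6 mm play each side around the tank's rim.
- cleaner: Grey ultrasonic cleaner fixed to the bench, 240 by 240 mm, deck (flat top) 107 mm above its origin. Origin: centre of its underside; x points away from its front panel (the front faces the robot), y to its left seen from the robot, z up.
- tank (a point): Centre of the floor of the steel tank in the cleaner, 30 mm behind the cleaner's middle; axes as the cleaner. The tank is 130 mm (x) by 170 mm (y) inside; its floor is 52 mm below the deck and its 4 mm rim stands 8 mm above the deck (60 mm above the floor).
- deck (a point): Point on the level of the cleaner's deck above the tank's centre: where the hood's origin is when it sits fully down. Axes as the cleaner, so the seated hood's y runs along this y.
- start_top (a point): Centre of the top face of the green round start button (32 mm across) on the deck in front of the hood, pressed straight down.
- start (a joint): Travel of the start button in m: 0 up, 0.006 fully down (about 5 N); it springs back.
- pot: Bystander: small clear pot with a white cap, 42 mm across, 75 mm tall, standing. Origin: centre of its underside.
- regulator: Bystander: black diving regulator, 72 mm round and 46 mm high with a mouthpiece on its -x side. Origin: centre of its underside.
- multitool: Bystander: yellow multitool lying flat, 30 by 105 by 24 mm, long along its y. Origin: centre of its underside.
- mat: Blue service mat fixed on the bench, 500 mm (x) by 1040 mm (y), 3 mm thick. Origin: centre of its underside; its top is 3 mm above the bench (world z 0.003).
Not all that is in view belongs to the job. Of the things like the beaker, leave any that is black or purple; of the rest the smaller one is meant.

How it is judged:
On the way, in this order (a step that is already met when the one before it is completed fails the run):
1. the hood lies flat on the mat beside the cleaner, let go (height (world z) of hood below 0.012 m and angle between hood's own z axis and vertical below 0.1 rad and contact force between the fingers and hood below 0.3 N and linear speed of hood below 0.02 m/s), for 0.1 s.
2. the beaker stands upright, mouth up, on the tank floor, let go (angle between beaker's own z axis and vertical below 0.12 rad and z of beaker in the frame of tank between -0.006 and 0.006 m and x of beaker in the frame of tank between -0.045 and 0.045 m and y of beaker in the frame of tank between -0.065 and 0.065 m and linear speed of beaker below 0.02 m/s and contact force between the fingers and beaker below 0.3 N), for 0.2 s.
3. the hood sits fully down on the cleaner's deck over the beaker, let go (angle between hood's own z axis and vertical below 0.05 rad and z of hood in the frame of deck below 0.004 m and horizontal distance between hood and deck below 0.015 m and linear speed of each of hood, beaker below 0.02 m/s and angle between beaker's own z axis and vertical below 0.12 rad and z of beaker in the frame of tank between -0.006 and 0.006 m and x of beaker in the frame of tank between -0.045 and 0.045 m and y of beaker in the frame of tank between -0.065 and 0.065 m and contact force between the fingers and hood below 0.3 N), for 0.2 s.
4. the start button is pressed with the hood on (value of joint start above 0.0045 m and angle between hood's own z axis and vertical below 0.05 rad and z of hood in the frame of deck below 0.004 m and horizontal distance between hood and deck below 0.015 m and linear speed of hood below 0.02 m/s), for 0.02 s.
At the end, for the whole second after the job is handed in: The beaker stands upright (within 7 degrees) on the floor of the tank (within 6 mm of its level), the hood sits fully down on the deck over it (within 4 mm of height, 15 mm sideways and 3 degrees), the start button has been pressed at least 4.5 mm after that and is up again; all is at rest (angle between beaker's own z axis and vertical below 0.12 rad and z of beaker in the frame of tank between -0.006 and 0.006 m and x of beaker in the frame of tank between -0.045 and 0.045 m and y of beaker in the frame of tank between -0.065 and 0.065 m and linear speed of each of beaker, hood below 0.02 m/s and angle between hood's own z axis and vertical below 0.05 rad and z of hood in the frame of deck below 0.004 m and horizontal distance between hood and deck below 0.015 m and value of joint start below 0.002 m); the robot touches nothing.
It fails at once if the glass is squeezed: the fingers press on the beaker with more than 80 N in all (contact force between the fingers and beaker above 80 N).
It fails at once if the glass strikes or is pressed on the mat, cleaner or hood with more than 40 N (contact force between beaker and mat above 40 N or contact force between beaker and cleaner above 40 N or contact force between beaker and hood above 40 N).
It fails at once if the glass is dropped: out of the fingers it moves faster than 0.5 m/s (a fall of about 13 mm) (contact force between the fingers and beaker below 0.3 N and linear speed of beaker above 0.5 m/s).
It fails at once if the pot, regulator or multitool is moved more than 30 mm or tipped over (distance of any of pot, regulator, multitool from where it was at the start of the episode above 0.03 m or angle between any of pot, regulator, multitool's own z axis and vertical above 0.5 rad).
It also fails if it takes over 72 s, if anything falls off the work surface, if the arm or the gripper's body presses on something with over 40 N, if the wrist force passes 120 N, or if a joint passes its speed limit or range.

### The arm

A 6-joint arm with a two-finger parallel gripper is mounted at the origin on the work surface. World frame = base frame: x ahead of the robot, y to its left, z up, the work surface at z = 0. Lengths are in m, angles in rad, forces in N, time in s.
With the tool pointing down it reaches from about 0.325 to 0.775 m from the base axis. Payload 9.3 kg.
Tool frame: the origin (TCP) lies at the very end of the fingers, on their centre line; the grasp point (between the pads) lies 19 mm behind it; z points along the fingers, y is the line along which they close (so a half turn about z gives the same grasp; the last joint's range is limited). The gripper opens to 85 mm and grips with 20 to 120 N. Pads are 22 mm wide; open, the fingers measure 114 mm over their backs; the gripper's body (76 mm by 85 mm) begins 54 mm behind the grasp point. The pads swing forward as they close: fully open they stand 13 mm farther back than shut.
Start: joints at [1.099, 0.259, 0.021, 1.334, 0, 1.418], TCP at [0.172, 0.522, 0.231] pointing down, gripper open.
Joint ranges: [-3.04, 3.04], [-0.91, 1.82], [-1.04, 1.36], [-1.92, 1.95], [-1.52, 1.45], [-3.14, 3.14]. Speed limits (rad/s): [2.22, 2.22, 2.79, 3.14, 3.14, 3.14].

### API

Orientations are given as a rotation vector (axis times angle).
In Python, from workcell import manip, kin, telemetry, eyes, job gives the robot as it stands. Calls block until the motion is done:
- manip.movep(position, orientation): joint-space move of the TCP to a pose.
- manip.move_straight(position, frame=None, max_speed=0.15, guard=None): straight line of the TCP; frame=None keeps the orientation; max_speed is the mean speed in m/s. With guard (N) it stops when the force on the tool has changed by that much, and returns True; else False.
- manip.move_j(angles): joint-space move.
- manip.command_gripper(opening, f_grip=None): finger opening in m; f_grip is the grip in N (None keeps the last); returns when the fingers have stopped.
- manip.sleep(seconds).
- kin.inverse_kinematics(position, orientation): joint angles nearest the present ones, or None.
- telemetry.get_state(): the state.
- eyes.capture(name): name is "side" or "top" or "wrist"; returns a dict with "image" (400x640x3 uint8, blue, green, red), "z_map" (400x640 float32, m along the optical axis (not along the pixel's ray), 0 where there is no reading), "K" (3x3 intrinsics, pixels), "dist" ([k1, k2, p1, p2, k3] as OpenCV has them; the pictures are not rectified), "position" and "rotation" of the camera in the world. Camera axes: x right, y up, looking along -z (the intrinsics and any distortion apply to the point x, -y, -z); pixel columns grow to the right and rows downward; lengths in m; the calibration is good to about 2 mm. A picture is of the moment at which its call begins.
A pose or a line that the arm cannot do raises manip.PlanningError and nothing moves.
- job.hand_in(): hands the job in; it is judged then, once.
The state is a dict: "t": time; "q": joint angles; "qvel": joint speeds; "joint_efforts": joint torques, N m; "tcp_pos": TCP position; "eef_rot": TCP orientation; "wrist_force": force on the tool from outside, world axes, zero at the start; "moment": the same for the moment, N m; "gripper_width": finger opening in m; "finger_force": force on a finger pad.
Only numpy, scipy, OpenCV 4.12 (cv2) and the standard library are available. Lean on these libraries where they do the work, as an engineer would, in place of code of your own. Each camera call takes 0.05 s, during which the arm holds its last target. There are 200 camera calls.

## Working session

There is one attempt and no reset: what is moved stays moved. The work goes in short steps, each a Python script; the robot and the scene stay as the last script left them, time stands still between calls to the robot, and variables do not carry over. Pictures are saved under pics/ and viewed, at most 10 in all, crops included, and the job is handed in when it is done.

```bash
ls; mkdir -p pics
cat > h.py <<'E'
import numpy as np, cv2
from workcell import manip, kin, telemetry, eyes, job
from scipy.spatial.transform import Rotation as R
def cloud(c):
    """world point per pixel (400x640x3), nan where no depth"""
    v,u=np.mgrid[0:400,0:640]; p=np.stack([u,v],-1).reshape(-1,1,2).astype(float)
    n=cv2.undistortPoints(p,np.array(c["K"]),np.array(c["dist"])).reshape(400,640,2)
    z=np.where(c["z_map"]>0,c["z_map"],np.nan)
    P=np.stack([n[...,0]*z,-n[...,1]*z,-z],-1)
    rot=np.array(c["rotation"]); rot=rot if rot.shape==(3,3) else R.from_rotvec(rot).as_matrix()
    return P@rot.T+np.array(c["position"])
def down(yaw):  # tool z down; finger-closing axis (tool y) at angle yaw from world x
    y=np.array([np.cos(yaw),np.sin(yaw),0]); z=np.array([0,0,-1.]); return R.from_matrix(np.stack([np.cross(y,z),y,z],1)).as_rotvec()
def st():
    s=telemetry.get_state(); print("t%.2f tcp %s w%.4f ff %s F %s"%(s["t"],np.round(s["tcp_pos"],4),s["gripper_width"],np.round(s["finger_force"],1),np.round(s["wrist_force"],1))); return s
E
python3 - <<'E'
from h import *
for n in ("top","side"):
    c=eyes.capture(n); np.savez("c_"+n,**c); cv2.imwrite(f"pics/{n}0.png",c["image"]); print(n,np.shape(c["rotation"]),np.round(c["position"],3),np.round(c["rotation"],3).tolist(),np.round(c["dist"],3))
print(telemetry.get_state())
E
```

```text
pics
top (3,) [0.351 0.016 1.025] [0.116, -0.062, -1.57] [-0.073  0.     0.     0.     0.   ]
side (3,) [ 0.39  -0.791  0.629] [1.022, -0.045, -0.097] [-0.077  0.     0.     0.     0.   ]
{'t': 0.1, 'q': array([1.09936608e+00, 2.59156235e-01, 2.08363217e-02, 1.33368549e+00,
       1.89554110e-05, 1.41818795e+00]), 'qvel': array([ 0.00103718,  0.00015649,  0.00334668, -0.00149371, -0.00038811,
        0.00057437]), 'joint_efforts': array([ 5.53956357e-03, -5.56692195e+01,  3.45070803e+01,  1.15940301e-02,
       -1.13671540e-04, -7.88216511e-06]), 'tcp_pos': array([0.17228804, 0.52206243, 0.23071504]), 'eef_rot': array([-4.98624016e-01, -3.10137550e+00,  1.79815323e-03]), 'wrist_force': array([-0.69429411,  0.22846564,  0.26771852]), 'moment': array([ 0.04066474, -0.00832942, -0.05709569]), 'finger_force': 0.0, 'gripper_width': 0.08544170633230047}
```

View pics/top0.png

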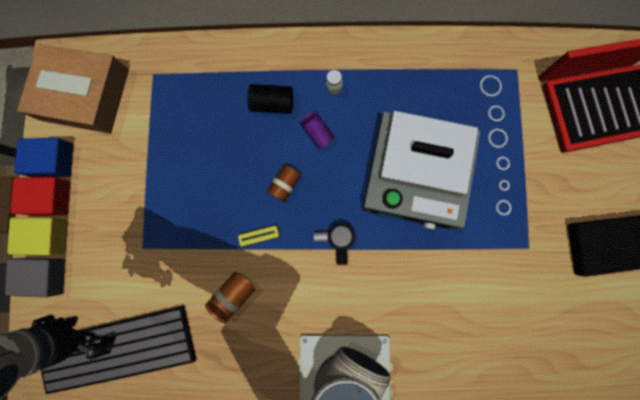

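View pics/side0.png

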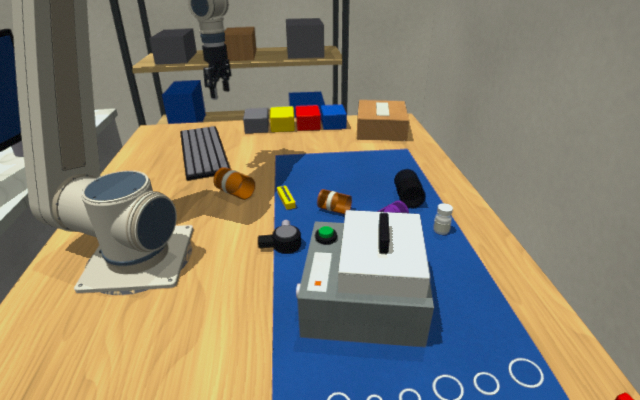

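The top view shows the target beaker (smaller amber, on the mat) near (284,182), hood near (432,152) with its handle at (432,149), green button (393,198), pot (335,80), regulator (341,236), multitool (258,236), and a purple decoy at (317,130). The larger amber one at (231,297) is off the mat.

Run:
```python
from h import *
boxes={"top":{"beaker":(265,160,305,205),"hood":(375,105,485,200),"handle":(405,135,460,165),"button":(380,185,405,212),"pot":(322,66,348,98),"purple":(300,108,338,150),"black":(245,80,297,117),"reg":(312,220,358,266),"tool":(236,224,280,247),"clean":(362,105,485,230)},
"side":{"beaker":(316,187,353,216),"hood":(338,210,430,300),"handle":(375,210,392,255),"button":(313,222,340,246),"pot":(432,202,456,236),"purple":(380,200,412,216)}}
for n in boxes:
    c=dict(np.load(f"c_{n}.npz")); P=cloud(c); hsv=cv2.cvtColor(c["image"],cv2.COLOR_BGR2HSV); H,S,V=[hsv[...,i].astype(int) for i in range(3)]
    masks={"beaker":(((H<20)&(S>100))|(S<70)&(V>90)),"hood":(S<45)&(V>140)&(P[...,2]>.145)&(P[...,2]<.17),"handle":(V<60)&(P[...,2]>.165),"button":(H>45)&(H<85)&(S>100),"purple":(H>130)&(H<165)&(S>80),"clean":(P[...,2]>.095)&(P[...,2]<.115)}
    for k,(a,b,x,y) in boxes[n].items():
        m=np.zeros((400,640),bool); m[b:y,a:x]=1
        m&=masks.get(k,P[...,2]>.012)&np.isfinite(P[...,2])
        if k in("beaker","purple"): m&=P[...,2]>.008
        q=P[m]
        if len(q)<10: print(n,k,len(q)); continue
        r=cv2.minAreaRect((q[:,:2]*1000).astype(np.float32))
        print(n,k,len(q),"med",np.round(np.median(q,0),4),"z5/95",np.round(np.percentile(q[:,2],[5,50,95]),4),"rect c",np.round(r[0],1),"sz",np.round(r[1],1),"ang",round(r[2],1))
```

```text
top beaker 595 med [0.505  0.155  0.0558] z5/95 [0.043  0.0558 0.0606] rect c [506.4 158.5] sz [54.3 83.2] ang 59.0
top hood 5251 med [ 0.5508 -0.1932  0.1604] z5/95 [0.1579 0.1604 0.1629] rect c [ 558.3 -195. ] sz [198.3 158.8] ang 78.1
top handle 374 med [ 0.5553 -0.1915  0.1942] z5/95 [0.1762 0.1942 0.1972] rect c [ 557.  -192.6] sz [86.9 16.9] ang 78.5
top button 191 med [ 0.4547 -0.1114  0.1313] z5/95 [0.121  0.1313 0.1353] rect c [ 456.3 -112.3] sz [34.9 36.4] ang 72.5
top pot 312 med [0.7677 0.0259 0.074 ] z5/95 [0.0212 0.074  0.0811] rect c [775.  27.] sz [38.6 38. ] ang 48.2
top purple 633 med [0.6438 0.0725 0.0553] z5/95 [0.034  0.0553 0.0606] rect c [647.7  72.2] sz [84.3 51.9] ang 35.4
top black 1233 med [0.7234 0.1918 0.0699] z5/95 [0.0379 0.0699 0.0774] rect c [733.5 195.6] sz [113.1  73.7] ang 85.3
top reg 893 med [0.3605 0.0138 0.0435] z5/95 [0.0299 0.0435 0.0515] rect c [359.   16.3] sz [112.5  92.2] ang 45.3
top tool 447 med [0.3705 0.2246 0.0278] z5/95 [0.0238 0.0278 0.0313] rect c [370.5 225.5] sz [ 30.7 102.7] ang 14.7
top clean 3529 med [ 0.4546 -0.1652  0.1105] z5/95 [0.1075 0.1105 0.1133] rect c [ 528.5 -188.7] sz [241.5 241.9] ang 77.9
side beaker 613 med [0.5058 0.1421 0.0483] z5/95 [0.0169 0.0483 0.1607] rect c [487.4  38.9] sz [283.7  93.9] ang 81.3
side hood 4848 med [ 0.5508 -0.2189  0.1609] z5/95 [0.1593 0.1609 0.1623] rect c [ 558.  -196.4] sz [200.1 158.5] ang 78.1
side handle 333 med [ 0.5535 -0.2233  0.1953] z5/95 [0.1704 0.1953 0.1969] rect c [ 556.5 -199.9] sz [84.8 16.7] ang 79.0
side button 166 med [ 0.455  -0.1188  0.1323] z5/95 [0.1227 0.1323 0.1344] rect c [ 463.6 -107.2] sz [54.1 31.9] ang 41.3
side pot 422 med [0.7714 0.0102 0.0521] z5/95 [0.0164 0.0521 0.0796] rect c [775.5  22.5] sz [38.9 41.9] ang 7.8
side purple 240 med [0.6658 0.0711 0.0575] z5/95 [0.0412 0.0575 0.061 ] rect c [676.9  88.1] sz [133.7  50.2] ang 44.4
```

```bash
cat >> h.py <<'E'
D=np.pi/180
CY=-11.9*D; CX=np.array([np.cos(CY),np.sin(CY),0]); CL=np.array([-np.sin(CY),np.cos(CY),0])
TANK=np.array([.5580,-.1950,.058]); DECK=TANK+[0,0,.052]
def lean(head,dip,flip=1):  # tool z along heading, dipped below horizontal; tool y horizontal
    z=np.array([np.cos(head)*np.cos(dip),np.sin(head)*np.cos(dip),-np.sin(dip)]); y=flip*np.array([-np.sin(head),np.cos(head),0])
    return R.from_matrix(np.stack([np.cross(y,z),y,z],1)).as_rotvec()
E
python3 - <<'E'
from h import *
c=dict(np.load("c_top.npz")); P=cloud(c); hsv=cv2.cvtColor(c["image"],cv2.COLOR_BGR2HSV)
m=(abs(hsv[...,0].astype(int)-110)<12)&(hsv[...,1]>120)&(P[...,2]<.01); m[:,:140]=0
q=P[m]; print("mat",np.percentile(q[:,0],[.3,99.7]),np.percentile(q[:,1],[.3,99.7]))
def ik(n,p,o):
    r=kin.inverse_kinematics(np.array(p),o); print(n,None if r is None else np.round(r,2))
for s in (0,np.pi):
    ik("hood up",[.5575,-.195,.27],down(CY+s)); ik("hood",[.5575,-.195,.166],down(CY+s))
    for yaw in (0,30*D,90*D,120*D):
        ik("place %.0f"%(yaw/D),[.54,.375,.06],down(yaw+s))
B=np.array([.5064,.1585,.031]); a=np.array([.857,-.515,0])
for fl in (1,-1):
    for L in (25,35,40):
        o=lean(149*D,(90-L)*D,fl); ik("lie %d %d"%(L,fl),B+.0275*a+.022*R.from_rotvec(o).as_matrix()[:,2],o)
        for h in (-30,-19,-12,0):
            o=lean(h*D,L*D,fl); z=R.from_rotvec(o).as_matrix()[:,2]; ik("tank %d %d %d"%(L,h,fl),TANK+.01*CX+[0,0,.07]+.022*z,o); ik("   up",TANK+.01*CX+[0,0,.17]+.022*z,o)
E
```

```text
mat [0.33790387 0.82877142] [-0.48319676  0.54427195]
hood up [-0.48  0.32  0.21  1.46  0.    1.3 ]
hood [-0.48  0.35 -0.01  1.21  0.    1.3 ]
place 0 [ 0.48  0.53 -0.01  1.04  0.    2.05]
place 30 [ 0.48  0.53 -0.01  1.04  0.    1.53]
place 90 [ 0.48  0.53 -0.01  1.04  0.    0.48]
place 120 [ 0.48  0.53 -0.01  1.04  0.   -0.04]
hood up [-0.48  0.32  0.21  1.46 -0.   -1.84]
hood [-0.48  0.35 -0.01  1.21 -0.   -1.84]
place 0 [ 0.48  0.53 -0.01  1.04  0.   -1.09]
place 30 [ 0.48  0.53 -0.01  1.04  0.   -1.61]
place 90 [ 0.48  0.53 -0.01  1.04  0.   -2.66]
place 120 [ 0.48  0.53 -0.01  1.04 -0.    3.1 ]
lie 25 1 [ 0.    0.62 -0.07  1.26  0.22 -2.64]
tank 25 -30 1 None
   up [-0.44  0.05 -0.98 -0.59 -0.08  0.04]
tank 25 -19 1 None
   up [-0.57  0.03 -0.99 -0.58  0.22 -0.1 ]
tank 25 -12 1 None
   up [-0.66  0.03 -0.98 -0.54  0.4  -0.2 ]
tank 25 0 1 None
   up [-0.78  0.06 -0.92 -0.39  0.69 -0.39]
lie 35 1 [-0.03  0.72  0.05  1.44  0.28 -2.71]
tank 35 -30 1 [-0.44  0.2  -0.99 -0.57 -0.07  0.05]
   up [-0.44 -0.01 -0.82 -0.2  -0.07  0.05]
tank 35 -19 1 [-0.56  0.19 -1.   -0.56  0.19 -0.13]

[... 1132 characters left out ...]
 0.19 -1.   -0.56  0.19  3.01]
   up [-0.56 -0.02 -0.83 -0.19  0.19  3.01]
tank 35 -12 -1 [-0.63  0.19 -0.99 -0.52  0.34  2.89]
   up [-0.63 -0.01 -0.82 -0.15  0.34  2.89]
tank 35 0 -1 [-0.73  0.2  -0.93 -0.37  0.58  2.67]
   up [-0.73  0.01 -0.76 -0.02  0.58  2.67]
lie 40 -1 [-0.04  0.77  0.1   1.53  0.31  0.39]
tank 40 -30 -1 [-0.45  0.16 -0.91 -0.37 -0.06 -3.09]
   up [-0.45 -0.01 -0.74 -0.03 -0.06 -3.09]
tank 40 -19 -1 [-0.55  0.15 -0.92 -0.36  0.17  3.  ]
   up [-0.55 -0.02 -0.75 -0.02  0.17  3.  ]
tank 40 -12 -1 [-0.61  0.15 -0.91 -0.32  0.31  2.87]
   up [-0.61 -0.02 -0.74  0.02  0.31  2.87]
tank 40 0 -1 [-0.71  0.17 -0.85 -0.19  0.52  2.64]
   up [-0.71  0.01 -0.69  0.14  0.52  2.64]
```

Run:
```python
from h import *
o=down(CY)
manip.movep(np.array([.5575,-.195,.25]),o); st()
manip.move_straight(np.array([.5575,-.195,.166]),max_speed=.2,guard=15)
s=st(); manip.command_gripper(0.0,60); s=st()
manip.move_straight(np.array([.5575,-.195,.25]),max_speed=.2); st()
manip.movep(np.array([.55,.385,.16]),down(90*D)); st()
c=eyes.capture("side"); cv2.imwrite("pics/s1.png",c["image"])
```

```text
t2.97 tcp [ 0.5577 -0.1942  0.25  ] w0.0854 ff 0.0 F [-0.  -0.  -0.5]
t3.53 tcp [ 0.5579 -0.1948  0.1668] w0.0856 ff 0.0 F [ 0.1 -0.6  1.3]
t4.17 tcp [ 0.5577 -0.1951  0.1666] w0.0173 ff 60.4 F [0.5 0.5 6.2]
t4.73 tcp [ 0.5572 -0.1948  0.2486] w0.0170 ff 59.3 F [ 0.7  0.6 -3.8]
t6.84 tcp [0.5507 0.3841 0.1602] w0.0167 ff 59.2 F [ 0.  -0.1 -3.2]
```

View pics/s1.png

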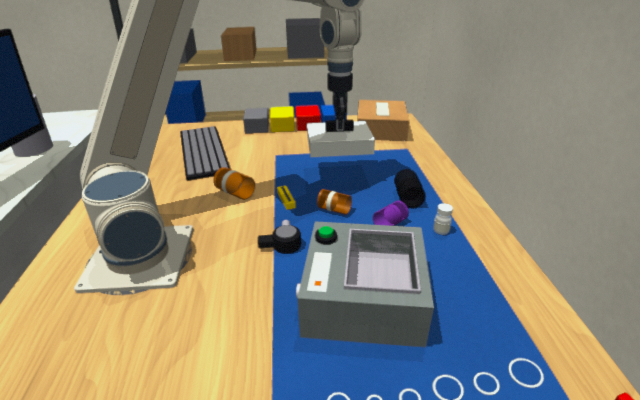

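The hood hangs level in the gripper at (340,138), and the open tank shows at (383,260). Next I lower it.

```bash
cat >> h.py <<'E'
B=np.array([.5064,.1585,.031]); a=np.array([.857,-.515,0]); LN=36*D
def lie(B,a,back,adv=.022,ax=.0275):
    o=lean(np.arctan2(a[1],a[0])+np.pi,np.pi/2-LN,-1); return B+ax*a+(adv-back)*R.from_rotvec(o).as_matrix()[:,2],o
E
python3 - <<'E'
from h import *
manip.move_straight(np.array([.55,.385,.066]),max_speed=.15)
print(manip.move_straight(np.array([.55,.385,.057]),max_speed=.03,guard=4)); s=st()
manip.command_gripper(.085); st()
p=np.array(s["tcp_pos"]); np.save("hoodpick.npy",p)
manip.move_straight(np.array([.55,.385,.17]),max_speed=.25); st()
p,o=lie(B,a,.15); manip.movep(p,o); st()
c=eyes.capture("wrist"); np.savez("c_w1",**c); cv2.imwrite("pics/w1.png",c["image"])
P=cloud(c); hsv=cv2.cvtColor(c["image"],cv2.COLOR_BGR2HSV)
m=(P[...,2]>.012)&(P[...,2]<.08)&(np.hypot(P[...,0]-B[0],P[...,1]-B[1])<.07)
q=P[m]; print(len(q)); r=cv2.minAreaRect((q[:,:2]*1000).astype(np.float32)); print(r,np.percentile(q[:,2],[5,50,99]))
E
```

```text
True
t7.98 tcp [0.5508 0.3854 0.0594] w0.0171 ff 60.8 F [-0.1  0.3  5.1]
t8.65 tcp [0.55   0.385  0.0579] w0.0849 ff 0.0 F [-0.3  0.  -0.7]
t9.25 tcp [0.55   0.385  0.1703] w0.0850 ff 0.0 F [0.4 0.1 0.9]
t10.38 tcp [0.5942 0.1068 0.1346] w0.0850 ff 0.0 F [-0.1  0.3  0.5]
5898
((508.6214294433594, 158.15853881835938), (55.97037887573242, 86.23868560791016), 58.662662506103516) [0.03617403 0.0554318  0.05978298]
```

View pics/w1.png

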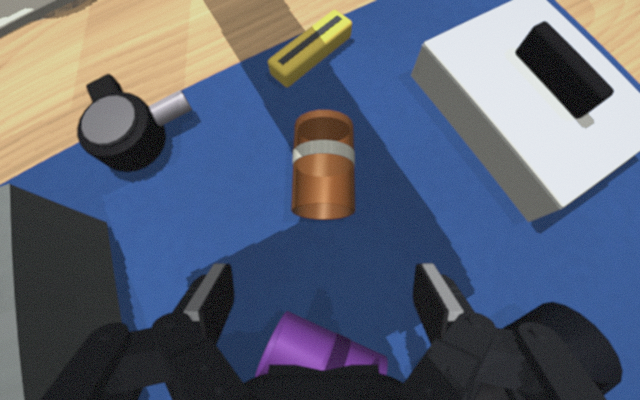

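The hood lies flat on the mat at right, and the beaker lies at (323,163) with its two ends near (323,212) and (324,120). I'll zoom in to confirm which end is the mouth.

Run:
```python
from h import *
c=dict(np.load("c_w1.npz")); im=c["image"][95:235,270:380]; cv2.imwrite("pics/w1c.png",cv2.resize(im,None,fx=4,fy=4,interpolation=cv2.INTER_CUBIC))
P=cloud(c); B1=np.array([.5086,.1582,0]); a1=np.array([np.cos(-31.3*D),np.sin(-31.3*D),0])
for v in list(range(100,130,3))+list(range(196,226,2)):
    p=P[v,323]; print(v,"axial %.4f lat %.4f z %.4f"%((p-B1)@a1,(p-B1)@[-a1[1],a1[0],0],p[2]))
```

```text
100 axial -0.0909 lat -0.0011 z 0.0036
103 axial -0.0867 lat -0.0010 z 0.0041
106 axial -0.0836 lat -0.0010 z 0.0031
109 axial -0.0799 lat -0.0010 z 0.0030
112 axial -0.0395 lat -0.0007 z 0.0589
115 axial -0.0359 lat -0.0006 z 0.0598
118 axial -0.0334 lat -0.0006 z 0.0590
121 axial -0.0306 lat -0.0006 z 0.0587
124 axial -0.0269 lat -0.0006 z 0.0600
127 axial -0.0241 lat -0.0006 z 0.0597
196 axial 0.0371 lat -0.0001 z 0.0578
198 axial 0.0386 lat -0.0001 z 0.0575
200 axial 0.0408 lat -0.0001 z 0.0589
202 axial 0.0421 lat -0.0001 z 0.0578
204 axial 0.0274 lat -0.0002 z 0.0047
206 axial 0.0299 lat -0.0001 z 0.0064
208 axial 0.0317 lat -0.0001 z 0.0057
210 axial 0.0336 lat -0.0001 z 0.0054
212 axial 0.0356 lat -0.0001 z 0.0057
214 axial 0.0376 lat -0.0001 z 0.0057
216 axial 0.0393 lat -0.0001 z 0.0048
218 axial 0.0414 lat -0.0001 z 0.0051
220 axial 0.0429 lat -0.0000 z 0.0033
222 axial 0.0447 lat -0.0000 z 0.0029
224 axial 0.0466 lat -0.0000 z 0.0026
```

View pics/w1c.png

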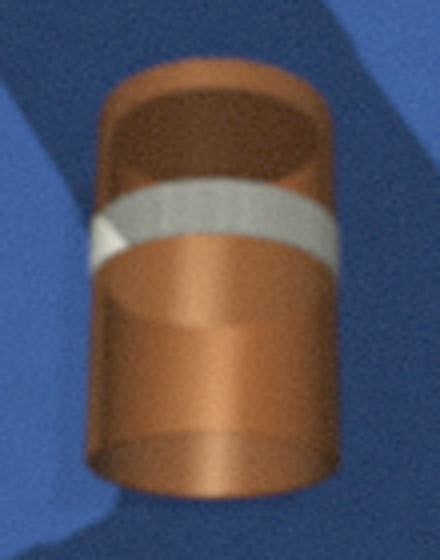

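The depth readings pass through the near end (interior floor at z≈0.005), so the mouth is at the +a end, as the task says.

Run:
```python
from h import *
B=np.array([.5092,.1578,.031]); a=np.array([np.cos(-31.3*D),np.sin(-31.3*D),0])
p,o=lie(B,a,.06); manip.move_straight(p,frame=o,max_speed=.15)
p,o=lie(B,a,0.); print(manip.move_straight(p,frame=o,max_speed=.08,guard=6)); st()
manip.command_gripper(.0,24); st()
c=eyes.capture("wrist"); cv2.imwrite("pics/w2.png",c["image"])
```

```text
False
t12.07 tcp [0.5221 0.1501 0.0135] w0.0852 ff 0.0 F [-0.  -1.1 -0.7]
t12.44 tcp [0.522  0.1501 0.0136] w0.0560 ff 25.3 F [ 2.  -1.8  4.4]
```

View pics/w2.png

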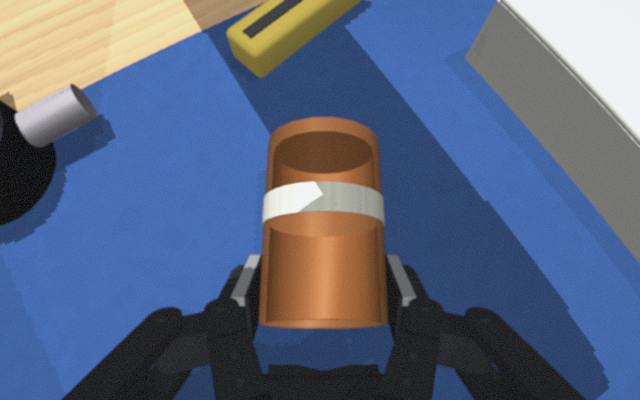

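The pads hold the beaker just inside its mouth end, level in view at (323,250), at 25 N a side. Next I lift it, turn it upright and check it above the tank.

```bash
cat >> h.py <<'E'
def stand(base,head,adv=.022,axg=.070):
    o=lean(head,LN,1); return base+np.array([0,0,axg])+adv*R.from_rotvec(o).as_matrix()[:,2],o
HD=-19*D; TGT=TANK+.012*CX
E
python3 - <<'E'
from h import *
p=np.array(telemetry.get_state()["tcp_pos"])
w=stand(np.array([.50,.10,.24]),0.); print(kin.inverse_kinematics(*w))
u=stand(TGT+[0,0,.12],HD); print(kin.inverse_kinematics(*u))
manip.move_straight(p+[0,0,.03],max_speed=.06); st()
manip.move_straight(p+[0,0,.19],max_speed=.15); st()
manip.movep(*w); st()
manip.movep(*u); st()
c=eyes.capture("side"); np.savez("c_s3",**c); cv2.imwrite("pics/s3.png",cv2.resize(c["image"][100:300,220:480],None,fx=3,fy=3))
E
```

```text
[ 0.05812935 -0.28604914 -0.76810064  0.1470711  -0.04701848  0.03419278]
[-0.55523173 -0.04528726 -0.7724264  -0.08678498  0.18038436 -0.13288789]
t13.15 tcp [0.522  0.1501 0.0436] w0.0566 ff 25.7 F [ 0.   0.1 -1.1]
t14.37 tcp [0.5219 0.1501 0.2028] w0.0562 ff 25.7 F [-0.8 -0.7 -2.2]
t15.88 tcp [0.5181 0.1    0.2968] w0.0566 ff 25.8 F [ 0.8 -0.7 -0.5]
t17.07 tcp [ 0.5867 -0.2026  0.235 ] w0.0559 ff 25.7 F [ 0.4 -0.4 -1.2]
```

View pics/s3.png

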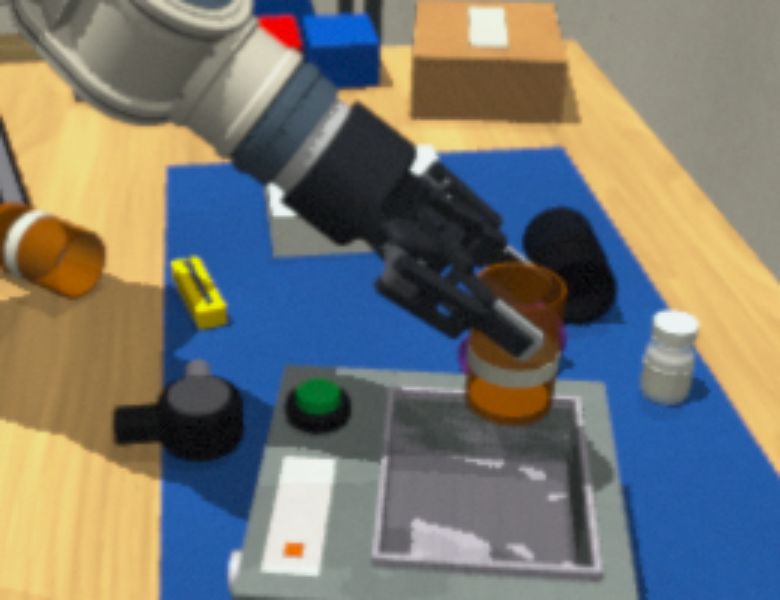

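The beaker is mouth up above the tank (mouth near (520,285), base near (512,410) in the crop), upright to within perspective. I'll lower it.

Run:
```python
from h import *
p,o=stand(TGT+[0,0,.012],HD); print(manip.move_straight(p,max_speed=.12,guard=8)); st()
p,o=stand(TGT+[0,0,-.004],HD); print(manip.move_straight(p,max_speed=.015,guard=3)); s=st()
h=np.array(s["tcp_pos"])
print("dz vs nominal",h[2]-stand(TGT,HD)[0][2])
manip.command_gripper(.085); st(); manip.sleep(.3)
z=R.from_rotvec(o).as_matrix()[:,2]
manip.move_straight(h-.09*z,max_speed=.12); st()
manip.move_straight(h-.09*z+[0,0,.12],max_speed=.25)
manip.movep(np.array([.50,.15,.35]),down(CY)); st()
for n in ("side","top"):
    c=eyes.capture(n); np.savez("c_%s4"%n,**c)
    if n=="side": cv2.imwrite("pics/s4.png",cv2.resize(c["image"][100:300,220:480],None,fx=3,fy=3))
    P=cloud(c); hsv=cv2.cvtColor(c["image"],cv2.COLOR_BGR2HSV)
    m=(hsv[...,0]<20)&(hsv[...,1]>110)&(np.hypot(P[...,0]-TGT[0],P[...,1]-TGT[1])<.06)&(P[...,2]>.05)
    q=P[m]; t=q[q[:,2]>.125]; print(n,len(q),np.percentile(q[:,2],[2,50,98]),"mouth rect",cv2.minAreaRect((t[:,:2]*1000).astype(np.float32)),"TGT",TGT)
```

```text
False
t18.17 tcp [ 0.587  -0.2032  0.1278] w0.0559 ff 25.7 F [ 0.5 -0.5 -0.2]
True
t18.88 tcp [ 0.5867 -0.2034  0.1169] w0.0560 ff 26.1 F [-1.3  0.1  4.7]
dz vs nominal 0.0018657785877292249
t19.27 tcp [ 0.5861 -0.203   0.1162] w0.0848 ff 0.0 F [ 1.1  0.5 -0. ]
t20.48 tcp [ 0.5181 -0.1799  0.1699] w0.0850 ff 0.0 F [-0.4 -0.7  0.5]
t22.91 tcp [0.5001 0.1497 0.3494] w0.0851 ff 0.0 F [-0.2 -0.4 -0.9]
side 1036 [0.06745815 0.12217889 0.1442667 ] mouth rect ((568.366943359375, -198.89620971679688), (56.15419387817383, 54.695518493652344), 86.71070098876953) TGT [ 0.56974211 -0.19747445  0.058     ]
top 233 [0.07108814 0.12949313 0.14486412] mouth rect ((568.2808227539062, -195.58934020996094), (51.110198974609375, 53.38615417480469), 45.849517822265625) TGT [ 0.56974211 -0.19747445  0.058     ]
```

View pics/s4.png

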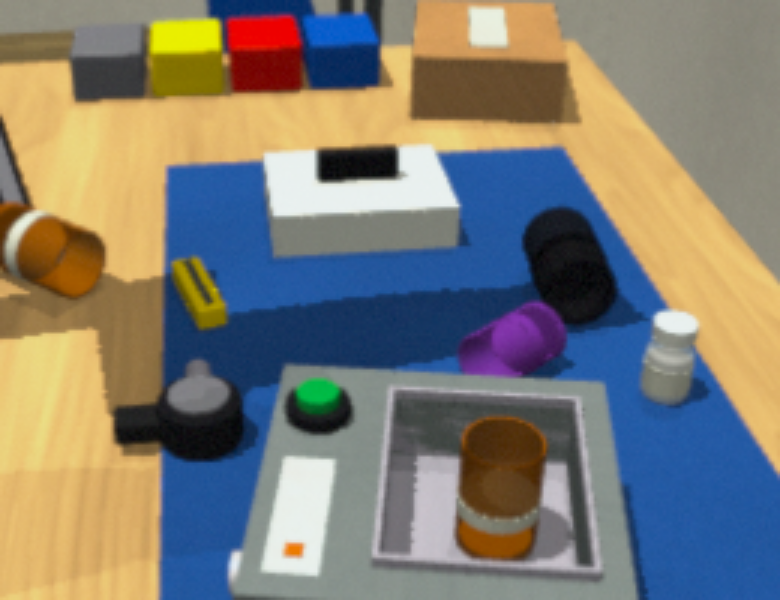

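The beaker stands upright in the tank at (500,485) in the crop, and the hood is on the mat at (360,200). I'll put the hood back.

Run:
```python
from h import *
manip.movep(np.array([.55,.385,.15]),down(90*D))
manip.move_straight(np.array([.55,.385,.0585]),max_speed=.15,guard=15); st()
manip.command_gripper(0.,60); st()
manip.move_straight(np.array([.55,.385,.27]),max_speed=.2); st()
manip.movep(np.array([.5575,-.195,.27]),down(CY)); st()
manip.move_straight(np.array([.5575,-.195,.18]),max_speed=.1,guard=8); st()
print(manip.move_straight(np.array([.5575,-.195,.163]),max_speed=.03,guard=5)); st()
```

```text
t25.05 tcp [0.5506 0.385  0.0597] w0.0850 ff 0.0 F [ 0.2 -0.5 -0. ]
t25.68 tcp [0.5501 0.3852 0.0589] w0.0169 ff 59.7 F [-0.7 -0.3  3.6]
t26.88 tcp [0.5497 0.3848 0.2687] w0.0175 ff 58.8 F [-0.2  0.  -2.8]
t28.97 tcp [ 0.5579 -0.1942  0.27  ] w0.0172 ff 58.7 F [-0.7 -0.5 -2.2]
t30.02 tcp [ 0.5579 -0.1951  0.1807] w0.0172 ff 58.7 F [ 0.4  0.1 -1.9]
True
t30.50 tcp [ 0.5575 -0.195   0.1659] w0.0170 ff 59.8 F [0.1 0.8 3.7]
```

Contact came at the expected height (0.166), so the hood is seated. I'll release it and check both the hood and the button.

Run:
```python
from h import *
manip.command_gripper(.085); manip.sleep(.2); st()
manip.move_straight(np.array([.5575,-.195,.26]),max_speed=.2)
manip.movep(np.array([.46,.08,.30]),down(CY)); manip.command_gripper(0.,30)
for n,(A,b,x,y) in (("top",(370,100,490,230)),("side",(300,200,440,320))):
    c=eyes.capture(n); P=cloud(c); hsv=cv2.cvtColor(c["image"],cv2.COLOR_BGR2HSV); H,S,V=[hsv[...,i].astype(int) for i in range(3)]
    bx=np.zeros((400,640),bool); bx[b:y,A:x]=1
    q=P[bx&(S<45)&(V>110)&(P[...,2]>.145)&(P[...,2]<.175)]
    r=cv2.minAreaRect((q[:,:2]*1000).astype(np.float32)); A_=np.c_[q[:,:2]-q[:,:2].mean(0),np.ones(len(q))]; f=np.linalg.lstsq(A_,q[:,2],rcond=None)[0]
    print(n,"hood",r,"plane",np.round(f,4))
    g=P[bx&(H>45)&(H<85)&(S>100)&(P[...,2]>.118)]; t=g[g[:,2]>np.median(g[:,2])-.005]
    print("btn",len(t),cv2.minEnclosingCircle((t[:,:2]*1000).astype(np.float32)),np.median(t,0))
    if n=="side": cv2.imwrite("pics/s5.png",cv2.resize(c["image"][100:300,220:480],None,fx=3,fy=3))
st()
```

```text
t31.37 tcp [ 0.5571 -0.1948  0.1652] w0.0850 ff 0.0 F [0.  0.3 0.2]
top hood ((555.877197265625, -194.8648223876953), (197.53550720214844, 159.16067504882812), 78.17432403564453) plane [0.0003 0.0004 0.1605]
btn 159 ((497.89141845703125, -162.8453826904297), 83.567626953125) [ 0.45456574 -0.11155131  0.13252156]
side hood ((556.2411499023438, -196.40097045898438), (201.30392456054688, 159.79893493652344), 77.95315551757812) plane [0.0014 0.022  0.1601]
btn 124 ((499.7364501953125, -170.42063903808594), 86.88594055175781) [ 0.45499938 -0.11693869  0.1330516 ]
t33.99 tcp [0.46 0.08 0.3 ] w0.0002 ff 0.0 F [0.5 0.2 0.6]
```

View pics/s5.png

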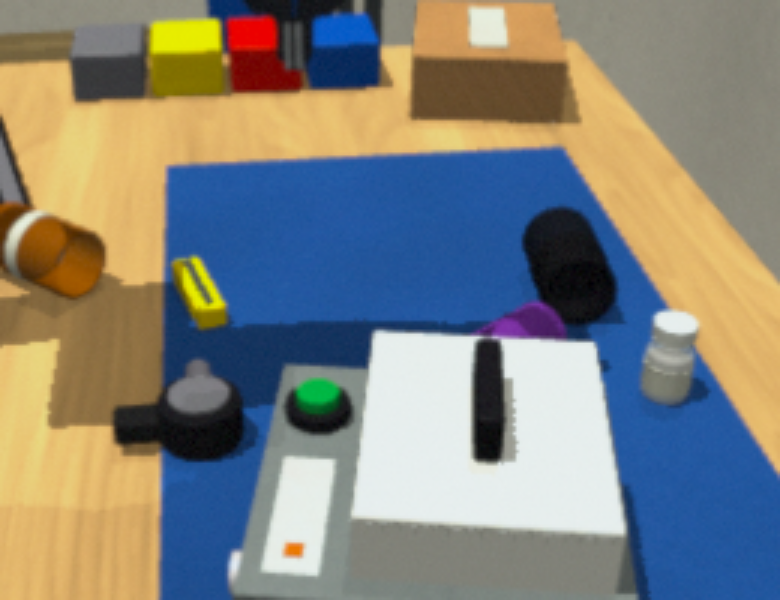

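The hood sits fully down and level, with its centre about 2 mm off the deck point, and the button top is at (0.455, −0.113, 0.1325). I'll press it.

Run:
```python
from h import *
b=np.array([.455,-.113,0]); o=down(CY+90*D)
manip.movep(b+[0,0,.20],o); st()
manip.move_straight(b+[0,0,.140],max_speed=.1,guard=10)
print(manip.move_straight(b+[0,0,.123],max_speed=.02,guard=14)); st()
manip.sleep(.1); st()
manip.move_straight(b+[0,0,.22],max_speed=.1); st()
```

```text
t35.73 tcp [ 0.4551 -0.1128  0.2002] w0.0001 ff 0.0 F [ 0.1  0.  -0.6]
True
t37.17 tcp [ 0.4552 -0.1131  0.126 ] w0.0002 ff 3.7 F [-1.7  0.8  7.1]
t37.27 tcp [ 0.4551 -0.1131  0.126 ] w-0.0004 ff 4.4 F [-1.4  1.2  8.6]
t38.37 tcp [ 0.4547 -0.1129  0.2193] w0.0000 ff 0.0 F [ 0.2 -0.1 -0.4]
```

The press bottomed out: the guard tripped at z=0.126 and the held force was 8 N, against about 5 N for full travel.

Run:
```python
from h import *
manip.movep(np.array([.42,.08,.32]),down(CY)); manip.sleep(.3); st()
c=eyes.capture("top"); P=cloud(c); q=P[100:200,375:485].reshape(-1,3); q=q[(q[:,2]>.145)&(q[:,2]<.175)]
print(cv2.minAreaRect((q[:,:2]*1000).astype(np.float32)),np.median(q[:,2])); print(job.hand_in())
```

```text
t40.40 tcp [0.42   0.0798 0.3199] w0.0001 ff 0.0 F [ 0.6 -1.  -0.1]
((555.8256225585938, -194.8408660888672), (199.35531616210938, 160.59567260742188), 78.07164001464844) 0.16033782360390242
the job is handed in; nothing more can be done
None
```

I handed the job in at about 40 s, though the interface returned no verdict: the beaker stood upright in the tank when last seen, the hood is fully down over it, the start button was pressed to its stop, and the arm is clear of everything.

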